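# Gauge the bore of a dryer bearing housing

## Task

Gauge the bore of the grey bearing housing with the telescoping bore gauge that hangs in the wooden cradle: put its head down the bore with the plungers still in and press it gently home, with about 12 N, so that the crossbar rests flat on the cork gasket between the lugs. With the gauge kept home, loosen its red lock knob about a radian so that the plungers spring out against the bore wall, then tighten the knob snugly without forcing it. Draw the gauge out, hang it back in the cradle with the setting still locked in, upright and at rest, be gentle with housing and cradle throughout, and leave the other things on the table where they are.

Things in the scene. Friction and masses are not known exactly. Their poses are not given: they have to be found in the camera images.
- gauge: bore gauge, 112 mm tall, about 0.4 kg. Origin: middle of the crossbar's underside; z up its axis, x along the crossbar. Steel crossbar 100x20x10 mm (z 0..10 mm); below it an aluminium head, 52 mm across, z -12..-34, rims chamfered 4 mm; above it a black handle 21 mm across (to z 38), a 10 mm neck, a red knob (z 54..78). Two brass plungers leave the head along +x and -x at z -23, by equal amounts
- crossbar (a point): the gauge's origin: middle of the crossbar's underside, axes as the gauge's. Soft rubber facings, 3 mm thick, lie under both ends of the crossbar and give about 0.5 mm under 12 N. A half turn of the gauge about z makes no difference to its fit
- knob_grip (a point): centre of the red lock knob, 66 mm above the crossbar's underside on the gauge's axis; a flat-sided bar 36 mm long (its x), 16 thick (its y), 24 tall: grip it across the 16 mm from above. It can carry the whole gauge. The knob's yaw is the gauge's yaw plus the lock joint's value. The handle begins 28 mm below this point
- lock (a joint): lock knob, rad, grows counter-clockwise from above (loosening). 0.25: brake just touches; above 0.35 the plungers are free; below 0.15 they are held. Friction 0.13 N m; below 0.25 resistance climbs to 0.2 N m at 0.05 and 0.27 N m at -0.1. Snug: -0.1 to 0.1; below -0.17 it is forced. Stops at -0.3 and 1.45. Starts clamped at -0.05 to 0.05 and stays where it is left
- plunger (a joint): how far each plunger is out, m: starts drawn in (0 to 0.001; tips about 46 mm apart, inside the head's rim), about 0.005 when both touch the 55 mm bore, 0.009 at the stop; damped springs of about 1 N push them out when the lock is loose, which takes about half a second
- housing: grey bearing housing, fixed: round body 96 mm across on a board 130x106x12 mm. Origin under the board's centre. Top face at z 52 mm, bore 55 mm across, 40 mm deep. Four lugs rise 11 mm above the top face and form a slot along the housing's x for the crossbar, 23 mm wide at the bottom, flaring to 27. In the slot two cork gasket strips 1 to 4 mm thick (differs, not measured) carry the crossbar
- bore_mouth (a point): centre of the bore in the plane of the housing's top face, 52 mm above the table; x along the slot between the lugs, z up. With the gauge home the crossbar's underside lies above this point by the gasket's thickness, 1 to 4 mm, to be found by feel
- cradle: wooden cradle, fixed: base 130 x 70 x 8 mm, two uprights 12 mm thick and 74 mm apart along its x. Origin under the centre of its base
- cradle_seat (a point): middle between the notches of the uprights at the height of their floors, 60 mm above the table; x from one upright to the other. The crossbar lies in both notches (about 28 mm wide at the floor, flaring up, horns 10 mm high), the head hanging between; the crossbar's underside comes to this point
- spare_knob: bystander: white timer knob, 44 mm wide, 26 mm tall, origin under its centre
- thread_spool: bystander: wooden spool of blue thread, 28 mm wide, 37 mm tall, origin under its centre
- masking_tape: bystander: roll of masking tape, 96 mm wide, 25 mm tall, origin under its centre
- wrench: bystander: small adjustable wrench lying flat, 163 mm long, origin under its centre
Things that resemble listed ones, but are neither listed nor needed, are in the scene too. Leave any green look-alike of the cradle alone.

How it is judged:
By the outcome, as a careful person would: the job done as asked, in the order asked, and still so for the second after the job is handed in, with the robot touching nothing.
It also fails if it takes over 58 s, if anything falls off the work surface, if the arm or the gripper's body presses on something with over 40 N, if the wrist force passes 120 N, or if a joint passes its speed limit or range.

## Robot

A 6-joint arm with a two-finger parallel gripper is mounted at the origin on a cart in front of the work surface, level with it; the furniture and walls round the work are solid. World frame = base frame: x ahead of the robot, y to its left, z up, the work surface at z = 0. Lengths are in m, angles in rad, forces in N, time in s.
With the tool pointing down it reaches from about 0.25 to 0.725 m from the base axis. Payload 9.7 kg.
Tool frame: the origin (TCP) lies between the finger pads; the fingertips stand 17 mm ahead of it and the grasp point (between the pads) lies 2 mm behind it; z points along the fingers, y is the line along which they close (so a half turn about z gives the same grasp; the last joint's range is limited). The gripper opens to 85 mm and grips with 20 to 120 N. Pads are 22 mm wide; open, the fingers measure 114 mm over their backs; the gripper's body (76 mm by 85 mm) begins 54 mm behind the grasp point. The pads swing forward as they close: fully open they stand 13 mm farther back than shut.
Start: joints at [-1.178, 0.087, 0.176, 1.66, 0, 1.571], TCP at [0.211, -0.508, 0.248] pointing down, gripper open.
Joint ranges: [-3.13, 3.13], [-0.85, 1.81], [-1.15, 1.24], [-2.2, 2.28], [-1.44, 1.52], [-3.14, 3.14]. Speed limits (rad/s): [2.22, 2.22, 2.57, 3.14, 3.14, 3.14].

## Interface

Orientations are given as a 3x3 rotation matrix whose columns are the frame's x, y, z axes.
In Python, from cell import arm gives the robot as it stands.
- The arm moves only by the tool move_arm, never from a script. Its argument "increments" is a list that holds one entry, the list of rows, each a list of 7 numbers: the shift along the tool's x, y, z in cm, then the turn, a rotation vector about the tool's x, y, z in degrees, then the opening, from -1 (shut) to 1 (fully open). In form: [[[x, y, z, wx, wy, wz, claw], ...]]. A call has exactly 8 rows; each row shifts and turns the commanded pose from where the row before left it, along the tool's axes as they then stand; what a row does not reach is not made up. A row lasts 1/10 s, in which the tool goes at most 50 mm and 8.59 degrees, less where a joint would pass 70% of its speed; a pose out of reach is approached as far as the arm can. A call with a gripper value outside its range is refused whole. The fingers move at their own pace and stop on an object; the grip force is fixed at half the most. Time passes only in rows, so rows that do not move let the fingers close, or fill a call up. It gives the time, the measured TCP pose, the force, the opening and the grip force at its end, in the units of the state.
- arm.observe(): the state, without advancing time (a new reading comes with each control period).
- arm.read_camera(name): name is "scene" or "side" or "wrist"; returns (picture, depth): 420x560x3 uint8, red, green, blue; 420x560 float32, m along the optical axis (not along the pixel's ray), 0 where there is no reading.
- arm.camera_info(name): a dict with "fov_y" (degrees; the focal length in pixels is half the picture's height over the tangent of half this angle, whatever the lens; pixels are square), "cx", "cy" (the principal point, pixels), "extrinsics" (4x4, takes a point from camera to world coordinates). Camera axes: x right, y down, z forward; pixel columns grow to the right and rows downward; lengths in m; the calibration is good to about 2 mm. A picture is of the moment at which its call begins: read the wrist's pose just before it. camera_info takes no time and is no camera call; for the wrist camera it gives the pose at the moment of the call.
- arm.hand_in(): hands the job in; it is judged then, once.
Trained networks look in the newest picture that a camera, given by its name, has taken for a name from the list of things; names that differ only in an ending like _2 or _b are one class to them, and where a whole thing is asked for, a point or a joint stands for the part that bears it (a point fixed in the world has none). Each returns a list of dicts, best first, with "score" (0 to 1); they miss things now and then, are a little off and sometimes report something else, mostly with a low value. They report only what shows in the picture. A call takes as long as a camera call. They do not tell look-alikes from the thing itself.
- arm.recognise(label, camera): "at" ([x, y, z] in m, in world coordinates, good to about 4 mm: the middle of the surface that is visible of it).
- arm.trace(label, camera): "region" (420x560 bool, what is visible of it).
The state is a dict: "time": time; "q": joint angles; "joint_velocities": joint speeds; "joint_torque": joint torques, N m; "ee_pos": TCP position; "tcp_rot": TCP orientation; "force": force on the tool from outside, world axes, zero at the start; "wrist_torque": the same for the moment, N m; "finger_gap": finger opening in m; "finger_force": force on a finger pad.
Only numpy, scipy, OpenCV 4.12 (cv2) and the standard library are available. Lean on these libraries where they do the work, as an engineer would, in place of code of your own. Each camera call takes 0.05 s, during which the arm holds its last target. There are 200 camera calls.

## Working session

There is one attempt and no reset: what is moved stays moved. The work goes in short steps, Python scripts to look and compute and a tool call to move; the robot and the scene stay as the last step left them, time stands still between calls to the robot, and variables do not carry over. Pictures are saved under pics/ and viewed, at most 10 in all, crops included, and the job is handed in when it is done.

Besides the shell and the picture viewer there is one more tool, called after "Call:" by a JSON object that holds its "method" and its "body". move_arm: Moves the arm, as the interface text tells. Its arguments: {"type":"object","properties":{"increments":{"type":"array"}},"required":["increments"]}

```bash
mkdir -p pics; ls; cat > h.py <<'E'
import numpy as np, cv2
from cell import arm
def pts(cam,d,info=None):
    i=info or arm.camera_info(cam); h,w=d.shape
    f=h/2/np.tan(np.radians(i["fov_y"])/2)
    v,u=np.mgrid[:h,:w]
    P=np.stack([(u-i["cx"])/f*d,(v-i["cy"])/f*d,d],-1)
    E=np.array(i["extrinsics"]); return P@E[:3,:3].T+E[:3,3]
def px(cam,p,info=None):
    i=info or arm.camera_info(cam); E=np.linalg.inv(np.array(i["extrinsics"]))
    f=210/np.tan(np.radians(i["fov_y"])/2); c=E[:3,:3]@np.array(p)+E[:3,3]
    return np.round([c[0]/c[2]*f+i["cx"],c[1]/c[2]*f+i["cy"]])
E
python3 - <<'E'
from h import *
for c in("scene","side"):
    r,d=arm.read_camera(c); cv2.imwrite(f"pics/{c}0.png",r[...,::-1]); np.savez(f"{c}0.npz",r=r,d=d)
    print(c,np.round(np.array(arm.camera_info(c)["extrinsics"]),3).tolist(), arm.camera_info(c)["fov_y"])
    for l in("gauge","knob_grip","housing","cradle"):
        for x in arm.recognise(l,c)[:3]: print(l,round(x["score"],2),np.round(x["at"],3),px(c,x["at"]))
s=arm.observe();print({k:np.round(v,3).tolist() for k,v in s.items()})
E
```

```text
pics
scene [[0.765, -0.254, 0.591, -0.133], [-0.643, -0.334, 0.689, -0.78], [0.022, -0.907, -0.419, 0.579], [0.0, 0.0, 0.0, 1.0]] 49.422412865082364
gauge 0.85 [0.522 0.226 0.072] [221. 196.]
knob_grip 0.43 [0.526 0.228 0.132] [221. 175.]
housing 0.62 [ 0.498 -0.248  0.016] [336. 291.]
cradle 0.76 [0.364 0.09  0.011] [199. 250.]
cradle 0.72 [0.523 0.227 0.011] [222. 215.]
side [[0.97, -0.115, 0.215, 0.353], [-0.243, -0.532, 0.811, -0.661], [0.022, -0.839, -0.544, 0.544], [0.0, 0.0, 0.0, 1.0]] 55.18786219868767
gauge 0.97 [0.528 0.223 0.074] [262. 169.]
gauge 0.62 [0.53  0.225 0.13 ] [263. 148.]
gauge 0.6 [ 0.686 -0.225  0.008] [399. 308.]
knob_grip 0.71 [0.527 0.226 0.128] [262. 149.]
housing 0.61 [ 0.534 -0.24   0.024] [322. 323.]
cradle 0.66 [0.529 0.223 0.006] [263. 192.]
cradle 0.65 [0.365 0.086 0.004] [203. 231.]
{'time': 0.5, 'q': [-1.178, 0.087, 0.176, 1.66, -0.0, 1.571], 'joint_velocities': [-0.002, -0.001, 0.001, -0.003, 0.001, 0.0], 'joint_torque': [-0.001, -51.965, 46.454, 0.002, 0.0, -0.0], 'ee_pos': [0.211, -0.508, 0.248], 'tcp_rot': [[0.924, 0.383, -0.0], [0.383, -0.924, 0.0], [-0.0, -0.0, -1.0]], 'force': [0.237, -0.01, 1.164], 'wrist_torque': [0.037, 0.01, -0.046], 'finger_force': 0.0, 'finger_gap': 0.085}
```

```bash
python3 - <<'E'
import cv2,numpy as np
a=cv2.imread("pics/scene0.png");b=cv2.imread("pics/side0.png")
c=cv2.resize(b[110:260,160:360],(800,600),interpolation=3)
cv2.imwrite("pics/both.png",cv2.resize(np.hstack([a,b]),(800,300),interpolation=3)); cv2.imwrite("pics/crop.png",c)
E
```

```text
(no output)
```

View pics/side0.png

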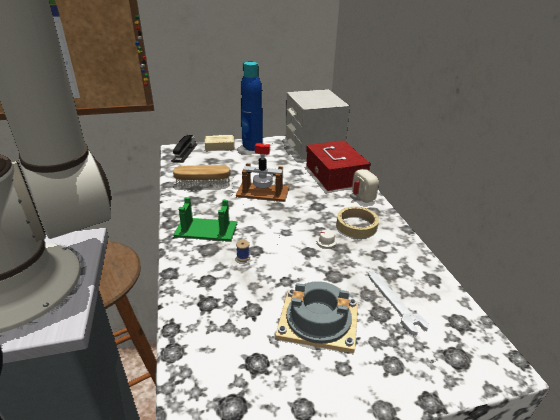

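View pics/crop.png

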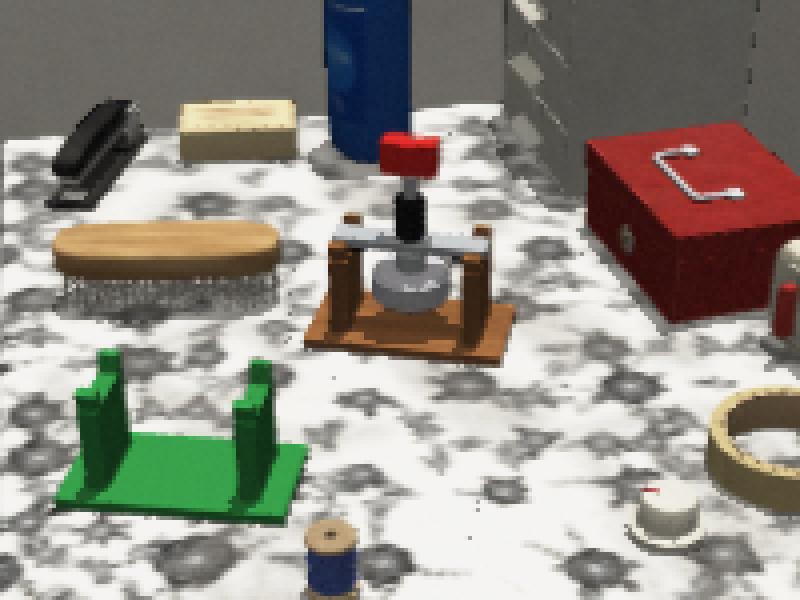

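Real gauge: red knob at side px (262,149), in the brown wooden cradle (263,192). Possible confusions are the green cradle (203,231), left alone, and the red toolbox (340,165). The grey housing is at (318,312). The crop confirms the gauge choice. I go over the housing first for a wrist look.

Call:
{"method": "move_arm", "body": {"increments": [[[4.5,-1.6,-0.5,0,0,0,1],[4.5,-1.6,-0.5,0,0,0,1],[4.5,-1.6,-0.5,0,0,0,1],[4.5,-1.6,-0.5,0,0,0,1],[4.5,-1.6,-0.5,0,0,0,1],[4.5,-1.6,-0.5,0,0,0,1],[4.5,-1.6,-0.5,0,0,0,1],[4,-1.6,-0.5,0,0,0,1]]]}}

```text
time: 1.3
ee_pos: [0.4909, -0.2522, 0.2885]
tcp_rot: [[0.924, 0.383, 0.0], [0.383, -0.924, -0.0], [0.0, 0.0, -1.0]]
force: [-0.3, -0.2, 0.2]
finger_gap: 0.0857
finger_force: 0.0
```

```bash
python3 - <<'E'
from h import *
i=arm.camera_info("wrist"); r,d=arm.read_camera("wrist"); s=arm.observe()
print(s["ee_pos"],np.round(s["tcp_rot"],3).tolist(),s["time"]);print(np.round(i["extrinsics"],3),i["fov_y"])
cv2.imwrite("pics/w1.png",r[...,::-1]); np.savez("w1.npz",r=r,d=d,E=i["extrinsics"])
for x in arm.recognise("housing","wrist")[:2]: print(x["score"],x["at"])
E
```

```text
[ 0.49429421 -0.24867148  0.28866217] [[0.923, 0.386, 0.002], [0.386, -0.923, 0.001], [0.003, -0.001, -1.0]] 1.35
[[ 0.384 -0.874 -0.298  0.567]
 [-0.923 -0.363 -0.124 -0.22 ]
 [ 0.     0.323 -0.946  0.415]
 [ 0.     0.     0.     1.   ]] 64.32665417155877
0.87 [0.5424, -0.2172, 0.0209]
```

View pics/w1.png

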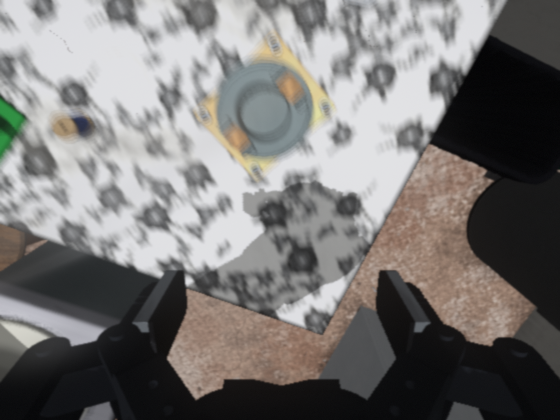

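The wrist view shows the housing at (265,110), with cork strips at (290,88) and (238,138) marking the slot direction.

```bash
cat > hous.py <<'E'
from h import *
def housing(r,d,P,near,tag):
    # points near, board & top
    z=P[...,2]; D=np.hypot(P[...,0]-near[0],P[...,1]-near[1])<0.09
    hist,e=np.histogram(z[D],bins=np.arange(-.01,.08,.002)); print(tag,"z hist",[(round(a,3),int(n)) for a,n in zip(e,hist) if n>15])
    m=(D&(z>.047)&(z<.057)).astype(np.uint8)
    hsv=cv2.cvtColor(r,cv2.COLOR_RGB2HSV)
    top=D&(z>.044)&(z<.068); q=P[top][:,:2]
    (c,R)=cv2.minEnclosingCircle(q.astype(np.float32)); print("enclosing",np.round(c,4),round(R,4))
    cork=top&(hsv[...,1]>90)&(hsv[...,0]>5)&(hsv[...,0]<25); k=P[cork]
    print("cork n",len(k), "z",np.round(np.percentile(k[:,2],[10,50,90]),4))
    _,lab,cen=cv2.kmeans(k[:,:2].astype(np.float32),2,None,(3,50,1e-6),5,cv2.KMEANS_PP_CENTERS)
    v=cen[1]-cen[0]; print("cork centres",np.round(cen,4).tolist(),"mid",np.round(cen.mean(0),4),"sep",round(float(np.hypot(*v)),4),"ang",round(float(np.degrees(np.arctan2(v[1],v[0]))%180),1))
    b=D&(z>.008)&(z<.017)
    rr=cv2.minAreaRect(P[b][:,:2].astype(np.float32)); print("board",rr)
    bore=D&(z<.03)&(np.hypot(P[...,0]-c[0],P[...,1]-c[1])<.03); 
    print("bore pts z",np.round(np.percentile(z[bore],[5,50]),4), P[bore].mean(0).round(4))
E
python3 - <<'E'
from hous import *
n=np.load("w1.npz"); i=arm.camera_info("wrist"); i["extrinsics"]=n["E"]
P=pts("wrist",n["d"],i); print(P[110,265],P[88,290],P[138,238])
housing(n["r"],n["d"],P,P[110,265],"wrist")
for c in("side","scene"):
    n=np.load(c+"0.npz"); housing(n["r"],n["d"],pts(c,n["d"]),P[110,265],c)
    Q=pts(c,n["d"]); hsv=cv2.cvtColor(n["r"],cv2.COLOR_RGB2HSV)
    m=(np.hypot(Q[...,0]-.527,Q[...,1]-.225)<.05)&(Q[...,2]>.105)&(hsv[...,1]>150)
    k=Q[m]; print(c,"knob",m.sum(),k.min(0).round(4),k.max(0).round(4),k.mean(0).round(4))
    t=k[k[:,2]>.136][:,:2]; print("top",len(t), cv2.minAreaRect(t.astype(np.float32)))
    hu=hsv[...,0]; m=(np.hypot(Q[...,0]-.527,Q[...,1]-.225)<.09)&(Q[...,2]>.005)&(Q[...,2]<.012)&(hsv[...,1]>100)
    print("cradle base",cv2.minAreaRect(Q[m][:,:2].astype(np.float32)))
    m=(np.hypot(Q[...,0]-.527,Q[...,1]-.225)<.07)&(Q[...,2]>.066)&(Q[...,2]<.074)&(hsv[...,1]<60)
    k=Q[m]; print("bar top",len(k),cv2.minAreaRect(k[:,:2].astype(np.float32)))
E
```

```text
[ 0.54106702 -0.21100005  0.0217628 ] [ 0.57310017 -0.22722004  0.05756469] [ 0.50581432 -0.19590389  0.05713085]
wrist z hist [(np.float64(-0.002), 511), (np.float64(0.0), 6074), (np.float64(0.002), 1466), (np.float64(0.01), 268), (np.float64(0.012), 1740), (np.float64(0.014), 353), (np.float64(0.016), 34), (np.float64(0.018), 276), (np.float64(0.02), 1309), (np.float64(0.022), 1753), (np.float64(0.024), 59), (np.float64(0.026), 16), (np.float64(0.028), 22), (np.float64(0.03), 21), (np.float64(0.032), 21), (np.float64(0.034), 26), (np.float64(0.036), 17), (np.float64(0.038), 20), (np.float64(0.04), 22), (np.float64(0.042), 22), (np.float64(0.044), 24), (np.float64(0.046), 25), (np.float64(0.048), 62), (np.float64(0.05), 426), (np.float64(0.052), 2281), (np.float64(0.054), 586), (np.float64(0.056), 617), (np.float64(0.058), 76), (np.float64(0.06), 35), (np.float64(0.062), 82), (np.float64(0.064), 329), (np.float64(0.066), 42)]
enclosing [ 0.5363 -0.215 ] 0.0495
cork n 407 z [0.0555 0.0567 0.0577]
cork centres [[0.5041000247001648, -0.19550000131130219], [0.5737000107765198, -0.226600
[... 2804 characters left out ...]
,50,90]),4))
                                        ~~~~~~~~~~~~~^^^^^^^^^^^^^^^^^^^
    return _quantile_unchecked(
        a, q, axis, out, overwrite_input, method, keepdims, weights)
    return _ureduce(a,
                    func=_quantile_ureduce_func,
    ...<5 lines>...
                    overwrite_input=overwrite_input,
                    method=method)
    r = func(a, **kwargs)
    result = _quantile(arr,
                       quantiles=q,
    ...<2 lines>...
                       out=out,
                       weights=wgt)
    slices_having_nans = np.isnan(arr[-1, ...])
                                  ~~~^^^^^^^^^
IndexError: index -1 is out of bounds for axis 0 with size 0
```

```bash
python3 - <<'E'
from h import *
s=arm.observe();print(np.degrees(s["q"]).round(1),s["ee_pos"],s["time"])
n=np.load("side0.npz"); Q=pts("side",n["d"])
print(len(Q))
E
```

```text
[-2.700e+01  6.400e+00  1.620e+01  9.970e+01  1.000e-01  1.302e+02] [ 0.49246547 -0.25066311  0.2883214 ] 1.4
420
```

```bash
cat > plan.py <<'E'
from h import *
import sys
# usage: plan.py x y z yawdeg rows  (tool x yaw); shifts in the axes before each row's turn
def plan(p,yaw,n):
    s=arm.observe(); R=np.array(s["tcp_rot"]); e=np.array(s["ee_pos"]); y0=np.degrees(np.arctan2(R[1,0],R[0,0]))
    dy=(yaw-y0+180)%360-180; D=np.array(p)-e
    print("from",e.round(4),round(y0,2),"d",D.round(4),"dyaw",round(dy,2),"F",np.round(s["force"],1),"tau",np.round(s["wrist_torque"],2),"gap",round(s["finger_gap"],4),"t",s["time"],"tilt deg",np.degrees(R[:2,2]).round(2))
    for k in range(n):
        a=np.radians(y0+dy*k/n); d=D/n
        print([round(v,2) for v in(100*(d[0]*np.cos(a)+d[1]*np.sin(a)),100*(d[0]*np.sin(a)-d[1]*np.cos(a)),-100*d[2],0,0,-dy/n)])
if __name__=="__main__":
    v=list(map(float,sys.argv[1:])); plan(v[:3],v[3],int(v[4]))
E
python3 plan.py 0.557 0.219 0.27 158.5 16
```

```text
from [ 0.4925 -0.2507  0.2883] 22.78 d [ 0.0645  0.4697 -0.0183] dyaw 135.72 F [-0.8 -0.1 -0.5] tau [-0.04  0.03  0.03] gap 0.0855 t 1.4 tilt deg [0.05 0.04]
[np.float64(1.51), np.float64(-2.55), np.float64(0.11), 0, 0, np.float64(-8.48)]
[np.float64(1.87), np.float64(-2.3), np.float64(0.11), 0, 0, np.float64(-8.48)]
[np.float64(2.19), np.float64(-2.0), np.float64(0.11), 0, 0, np.float64(-8.48)]
[np.float64(2.46), np.float64(-1.65), np.float64(0.11), 0, 0, np.float64(-8.48)]
[np.float64(2.68), np.float64(-1.27), np.float64(0.11), 0, 0, np.float64(-8.48)]
[np.float64(2.83), np.float64(-0.87), np.float64(0.11), 0, 0, np.float64(-8.48)]
[np.float64(2.93), np.float64(-0.44), np.float64(0.11), 0, 0, np.float64(-8.48)]
[np.float64(2.96), np.float64(-0.0), np.float64(0.11), 0, 0, np.float64(-8.48)]
[np.float64(2.93), np.float64(0.44), np.float64(0.11), 0, 0, np.float64(-8.48)]
[np.float64(2.83), np.float64(0.86), np.float64(0.11), 0, 0, np.float64(-8.48)]
[np.float64(2.68), np.float64(1.27), np.float64(0.11), 0, 0, np.float64(-8.48)]
[np.float64(2.46), np.float64(1.65), np.float64(0.11), 0, 0, np.float64(-8.48)]
[np.float64(2.19), np.float64(2.0), np.float64(0.11), 0, 0, np.float64(-8.48)]
[np.float64(1.87), np.float64(2.3), np.float64(0.11), 0, 0, np.float64(-8.48)]
[np.float64(1.51), np.float64(2.55), np.float64(0.11), 0, 0, np.float64(-8.48)]
[np.float64(1.12), np.float64(2.74), np.float64(0.11), 0, 0, np.float64(-8.48)]
```

Call:
{"method": "move_arm", "body": {"increments": [[[1.5,-2.55,0.1,0,0,-8.5,1],[1.9,-2.3,0.1,0,0,-8.5,1],[2.2,-2.0,0.1,0,0,-8.5,1],[2.5,-1.65,0.1,0,0,-8.5,1],[2.7,-1.3,0.1,0,0,-8.5,1],[2.8,-0.9,0.1,0,0,-8.5,1],[2.9,-0.45,0.1,0,0,-8.5,1],[3.0,0,0.1,0,0,-8.5,1]]]}}

```text
time: 2.2
ee_pos: [0.5224, -0.0179, 0.2803]
tcp_rot: [[-0.014, 1.0, 0.0], [1.0, 0.014, -0.0], [-0.0, 0.0, -1.0]]
force: [0.9, 0.2, -0.2]
finger_gap: 0.0851
finger_force: 0.0
```

Call:
{"method": "move_arm", "body": {"increments": [[[2.9,0.45,0.1,0,0,-8.5,1],[2.8,0.9,0.1,0,0,-8.5,1],[2.7,1.3,0.1,0,0,-8.5,1],[2.5,1.65,0.1,0,0,-8.5,1],[2.2,2.0,0.1,0,0,-8.5,1],[1.9,2.3,0.1,0,0,-8.5,1],[1.5,2.55,0.1,0,0,-8.5,1],[1.1,2.7,0.1,0,0,-8.5,1]]]}}

```text
time: 3.0
ee_pos: [0.5556, 0.2169, 0.2723]
tcp_rot: [[-0.933, 0.361, 0.0], [0.361, 0.933, -0.0], [-0.0, -0.0, -1.0]]
force: [0.7, 0.2, 0.1]
finger_gap: 0.0855
finger_force: 0.0
```

```bash
cat > look.py <<'E'
from h import *
import sys
def snap(tag):
    arm.read_camera("side")  # let the arm settle
    arm.read_camera("side")
    i=arm.camera_info("wrist"); r,d=arm.read_camera("wrist"); s=arm.observe()
    np.savez(tag+".npz",r=r,d=d,E=i["extrinsics"]); cv2.imwrite(f"pics/{tag}.png",r[...,::-1])
    print("tcp",np.round(s["ee_pos"],4),"F",np.round(s["force"],1),"t",s["time"],"tau",np.round(s["wrist_torque"],2),"gap",s["finger_gap"])
    return r,d,pts("wrist",d,i)
E
cat > gau.py <<'E'
from look import *
r,d,Q=snap(sys.argv[1]); hsv=cv2.cvtColor(r,cv2.COLOR_RGB2HSV); c0=np.array([.529,.230])
def rect(n,m):
    k=Q[m]
    if len(k)<5: print(n,len(k));return
    print(n,len(k),"z",np.median(k[:,2]).round(4),[np.round(v,4).tolist() for v in cv2.minAreaRect(k[:,:2].astype(np.float32))],"mean",k.mean(0).round(4))
D=np.hypot(Q[...,0]-c0[0],Q[...,1]-c0[1]); z=Q[...,2]; red=((hsv[...,0]<6)|(hsv[...,0]>174))&(hsv[...,1]>150)
rect("knob top",(D<.05)&red&(z>.134))
rect("bar",(D<.07)&(hsv[...,1]<70)&(z>.062)&(z<.076))
rect("base",(D<.09)&(hsv[...,1]>70)&(z>.004)&(z<.012))
rect("horns",(D<.07)&(hsv[...,1]>70)&(z>.064)&(z<.075)&(hsv[...,2]>40))
E
python3 gau.py w2
```

```text
tcp [0.5554 0.217  0.2716] F [-0.6 -0.4 -0.1] t 3.15 tau [-0.01  0.07  0.02] gap 0.08550293459429438
knob top 818 z 0.1389 [[0.5375, 0.2482], [0.0535, 0.0356], 56.5029] mean [0.5271 0.2351 0.1403]
bar 1146 z 0.0712 [[0.5282, 0.2332], [0.0471, 0.0989], 69.3762] mean [0.5163 0.2393 0.0711]
base 2603 z 0.0092 [[0.5288, 0.2344], [0.0682, 0.1281], 67.4781] mean [0.5115 0.2394 0.0092]
horns 529 z 0.0715 [[0.5289, 0.2348], [0.0491, 0.0969], 67.1652] mean [0.5254 0.2369 0.0708]
```

View pics/w2.png

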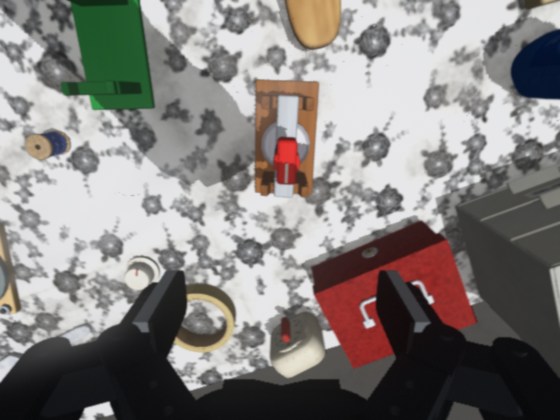

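```bash
python3 - <<'E'
from h import *
n=np.load("w2.npz"); i=arm.camera_info("wrist"); i["extrinsics"]=n["E"]; Q=pts("wrist",n["d"],i); r=n["r"]
hsv=cv2.cvtColor(r,cv2.COLOR_RGB2HSV); z=Q[...,2]
v,u=np.mgrid[:420,:560]
def fit(n,m):
    m=cv2.morphologyEx(m.astype(np.uint8),cv2.MORPH_OPEN,np.ones((3,3)))>0
    k=Q[m]; xy=k[:,:2]; c,dim,a=cv2.minAreaRect(xy.astype(np.float32)); w,V=np.linalg.eigh(np.cov(xy.T)); ax=V[:,1]
    print(n,len(k),"z",np.percentile(k[:,2],[5,50,95]).round(4),"mean",xy.mean(0).round(4),"rect",np.round(c,4),np.round(dim,4),round(a,1),"pca",round(np.degrees(np.arctan2(ax[1],ax[0]))%180,1),np.sqrt(12*w).round(4))
R=(u>240)&(u<330)&(v>70)&(v<205)
red=((hsv[...,0]<6)|(hsv[...,0]>174))&(hsv[...,1]>150)&R
print(np.histogram(z[red],bins=np.arange(.1,.15,.003)))
fit("knob",red&(z>.136)&(z<.144))
steel=(hsv[...,1]<60)&R&(hsv[...,2]>60)&(z>.066)&(z<.076); fit("bar",steel)
wood=(hsv[...,1]>90)&R&~red
fit("base",wood&(z>.004)&(z<.013))
h=wood&(z>.0655)&(z<.075); fit("horns",h)
f=wood&(z>.05)&(z<.08)
print(np.histogram(z[f],bins=np.arange(.05,.08,.002)))
print("table z",np.median(z[300:340,230:250]),np.median(z[200:260,320:360]))
E
```

```text
(array([  0,   0,   0,   0,   0,   0,   1,   1,   3,   2,   8,  16, 441,
       352,   0,   0]), array([0.1  , 0.103, 0.106, 0.109, 0.112, 0.115, 0.118, 0.121, 0.124,
       0.127, 0.13 , 0.133, 0.136, 0.139, 0.142, 0.145, 0.148]))
knob 782 z [0.1368 0.1389 0.1402] mean [0.5266 0.2348] rect [0.528  0.2345] [0.0191 0.0343] 69.5 pca 159.1 [0.0173 0.0321]
bar 1108 z [0.0698 0.0712 0.0724] mean [0.5157 0.2399] rect [0.5288 0.2346] [0.0199 0.0993] 66.7 pca 156.4 [0.0196 0.1117]
base 2309 z [0.0079 0.0092 0.0106] mean [0.5127 0.2392] rect [0.5284 0.2344] [0.0679 0.1268] 67.5 pca 150.1 [0.0863 0.128 ]
horns 411 z [0.0684 0.0717 0.0732] mean [0.5278 0.2376] rect [0.5289 0.2348] [0.0491 0.0969] 67.2 pca 155.7 [0.0709 0.1471]
(array([  4,  16,   9,  16,  19, 147,  38,  23,  21,  43, 206, 161,   3,
         0]), array([0.05 , 0.052, 0.054, 0.056, 0.058, 0.06 , 0.062, 0.064, 0.066,
       0.068, 0.07 , 0.072, 0.074, 0.076, 0.078]))
table z 0.0015723957754721352 0.0013332279680464687
```

The wrist view shows the gauge at (287,145) in the brown cradle, with the bar horizontal along its axis. The wrist fit puts the gauge centre at (0.5288, 0.2345), yaw about 157°.

```bash
python3 plan.py 0.5285 0.234 0.125 157 6
```

```text
from [0.5554 0.217  0.2716] 158.59 d [-0.0269  0.017  -0.1466] dyaw -1.59 F [-0.6 -0.4 -0.1] tau [-0.01  0.07  0.02] gap 0.0855 t 3.15 tilt deg [-0.05 -0.03]
[np.float64(0.52), np.float64(0.1), np.float64(2.44), 0, 0, np.float64(0.26)]
[np.float64(0.52), np.float64(0.1), np.float64(2.44), 0, 0, np.float64(0.26)]
[np.float64(0.52), np.float64(0.09), np.float64(2.44), 0, 0, np.float64(0.26)]
[np.float64(0.52), np.float64(0.09), np.float64(2.44), 0, 0, np.float64(0.26)]
[np.float64(0.52), np.float64(0.09), np.float64(2.44), 0, 0, np.float64(0.26)]
[np.float64(0.52), np.float64(0.09), np.float64(2.44), 0, 0, np.float64(0.26)]
```

Call:
{"method": "move_arm", "body": {"increments": [[[1.0,0.2,3.0,0,0,0.8,1],[1.1,0.2,3.0,0,0,0.8,1],[1.0,0.2,2.5,0,0,0,1],[0,0,2.2,0,0,0,1],[0,0,2.0,0,0,0,1],[0,0,1.2,0,0,0,1],[0,0,0.75,0,0,0,1],[0,0,0,0,0,0,1]]]}}

```text
time: 3.95
ee_pos: [0.5289, 0.2329, 0.1254]
tcp_rot: [[-0.919, 0.393, -0.001], [0.393, 0.919, -0.0], [0.0, -0.001, -1.0]]
force: [-1.0, -0.2, 1.3]
finger_gap: 0.0856
finger_force: 0.0
```

```bash
python3 - <<'E'
from look import *
r,d,Q=snap("w3"); s,_=arm.read_camera("side")
a=cv2.resize(r[150:420,100:460],(400,300)); b=cv2.resize(s[110:230,190:350],(400,300),interpolation=3)
cv2.imwrite("pics/c3.png",np.hstack([a,b])[...,::-1])
E
```

```text
tcp [0.5295 0.2335 0.1268] F [ 0.1 -0.2 -0.2] t 4.1 tau [ 0.   -0.02 -0.01] gap 0.08564059474142788
```

View pics/c3.png

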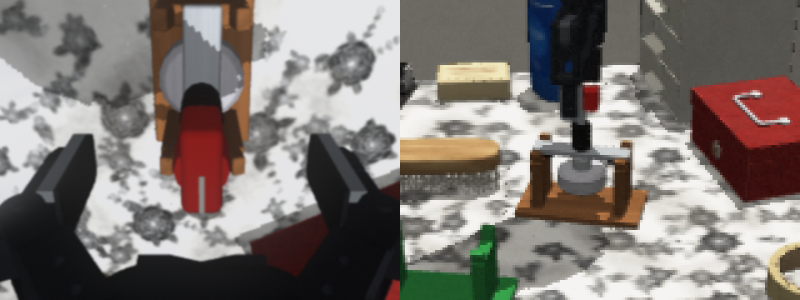

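The wrist crop shows the knob centred at (203,160) between the pads at 85 and 320, and the side crop agrees. I close.

Call:
{"method": "move_arm", "body": {"increments": [[[0,0,0,0,0,0,0.2],[0,0,0,0,0,0,-0.3],[0,0,0,0,0,0,-0.5],[0,0,0,0,0,0,-0.6],[0,0,0,0,0,0,-1],[0,0,0,0,0,0,-1],[0,0,0,0,0,0,-1],[0,0,0,0,0,0,-1]]]}}

```text
time: 4.95
ee_pos: [0.5291, 0.2336, 0.126]
tcp_rot: [[-0.92, 0.392, 0.0], [0.392, 0.92, 0.0], [-0.0, 0.0, -1.0]]
force: [-0.9, -0.2, 2.1]
finger_gap: 0.0151
finger_force: 59.0
```

```bash
python3 plan.py 0.5285 0.234 0.235 157 6
```

```text
from [0.5291 0.2336 0.126 ] 156.91 d [-0.0006  0.0004  0.109 ] dyaw 0.09 F [-0.9 -0.2  2.1] tau [ 0.    0.04 -0.03] gap 0.0151 t 4.95 tilt deg [0.01 0.01]
[np.float64(0.01), np.float64(0.0), np.float64(-1.82), 0, 0, np.float64(-0.02)]
[np.float64(0.01), np.float64(0.0), np.float64(-1.82), 0, 0, np.float64(-0.02)]
[np.float64(0.01), np.float64(0.0), np.float64(-1.82), 0, 0, np.float64(-0.02)]
[np.float64(0.01), np.float64(0.0), np.float64(-1.82), 0, 0, np.float64(-0.02)]
[np.float64(0.01), np.float64(0.0), np.float64(-1.82), 0, 0, np.float64(-0.02)]
[np.float64(0.01), np.float64(0.0), np.float64(-1.82), 0, 0, np.float64(-0.02)]
```

Call:
{"method": "move_arm", "body": {"increments": [[[0,0,-0.5,0,0,0,-1],[0,0,-1,0,0,0,-1],[0,0,-1.5,0,0,0,-1],[0,0,-2,0,0,0,-1],[0,0,-2,0,0,0,-1],[0,0,-2,0,0,0,-1],[0,0,-1,0,0,0,-1],[0,0,0,0,0,0,-1]]]}}

```text
time: 5.75
ee_pos: [0.5297, 0.2338, 0.2279]
tcp_rot: [[-0.92, 0.392, 0.003], [0.392, 0.92, 0.001], [-0.002, 0.002, -1.0]]
force: [0.5, 0.2, -3.6]
finger_gap: 0.0155
finger_force: 58.6
```

```bash
python3 - <<'E'
from look import *
r,d,Q=snap("w4"); s=arm.observe(); R=np.array(s["tcp_rot"]); T=(Q-np.array(s["ee_pos"]))@R
hsv=cv2.cvtColor(r,cv2.COLOR_RGB2HSV)
m=(T[...,2]>.045)&(T[...,2]<.068)&(abs(T[...,0])<.06)&(abs(T[...,1])<.03)&(hsv[...,1]<60)&(d>0)
k=T[m]; print(m.sum(),np.percentile(k,[5,50,95],axis=0).round(4)); print("bar in tool",cv2.minAreaRect(k[:,:2].astype(np.float32)))
# edge-based: per x slice mid y
for a in np.arange(.012,.052,.006):
    q=k[(k[:,0]>a)&(k[:,0]<a+.006)]
    if len(q)>8: print(round(a+.003,3),len(q),q[:,1].min().round(4),q[:,1].max().round(4),((q[:,1].min()+q[:,1].max())/2).round(4),np.median(q[:,2]).round(4))
s,_=arm.read_camera("side")
cv2.imwrite("pics/c4.png",np.hstack([cv2.resize(r[150:420,100:460],(400,300)),cv2.resize(s[70:190,190:350],(400,300),interpolation=3)])[...,::-1])
E
python3 plan.py .536 -.215 .23 154.6 16
```

```text
tcp [0.5288 0.2334 0.2248] F [ 0.2  1.  -3.9] t 5.9 tau [ 0.04  0.02 -0.01] gap 0.015236910058886161
2736 [[ 0.0081 -0.008   0.0509]
 [ 0.0285  0.0011  0.0542]
 [ 0.0487  0.01    0.0557]]
bar in tool ((0.025369668379426003, 0.0009202724322676659), (0.04998235031962395, 0.021268228068947792), 0.20479223132133484)
0.015 326 -0.0089 0.0105 0.0008 0.0543
0.021 345 -0.0088 0.0111 0.0011 0.0543
0.027 350 -0.0087 0.0109 0.0011 0.0543
0.033 361 -0.0086 0.0108 0.0011 0.0542
0.039 357 -0.0086 0.0107 0.0011 0.0543
0.045 377 -0.0084 0.0111 0.0014 0.0542
0.051 184 -0.0084 0.0104 0.001 0.055
from [0.5287 0.2334 0.2246] 156.91 d [ 0.0073 -0.4484  0.0054] dyaw -2.31 F [-0.2  0.5 -4. ] tau [0.04 0.   0.01] gap 0.015 t 5.95 tilt deg [-0.09 -0.04]
[np.float64(-1.14), np.float64(-2.56), np.float64(-0.03), 0, 0, np.float64(0.14)]
[np.float64(-1.15), np.float64(-2.56), np.float64(-0.03), 0, 0, np.float64(0.14)]
[np.float64(-1.15), np.float64(-2.55), np.float64(-0.03), 0, 0, np.float64(0.14)]
[np.float64(-1.16), np.float64(-2.55), np.float64(-0.03), 0, 0, np.float64(0.14)]
[np.float64(-1.17), np.float64(-2
[... 249 characters left out ...]
), np.float64(-0.03), 0, 0, np.float64(0.14)]
[np.float64(-1.19), np.float64(-2.54), np.float64(-0.03), 0, 0, np.float64(0.14)]
[np.float64(-1.2), np.float64(-2.53), np.float64(-0.03), 0, 0, np.float64(0.14)]
[np.float64(-1.21), np.float64(-2.53), np.float64(-0.03), 0, 0, np.float64(0.14)]
[np.float64(-1.21), np.float64(-2.53), np.float64(-0.03), 0, 0, np.float64(0.14)]
[np.float64(-1.22), np.float64(-2.52), np.float64(-0.03), 0, 0, np.float64(0.14)]
[np.float64(-1.22), np.float64(-2.52), np.float64(-0.03), 0, 0, np.float64(0.14)]
[np.float64(-1.23), np.float64(-2.52), np.float64(-0.03), 0, 0, np.float64(0.14)]
[np.float64(-1.24), np.float64(-2.52), np.float64(-0.03), 0, 0, np.float64(0.14)]
```

View pics/c4.png

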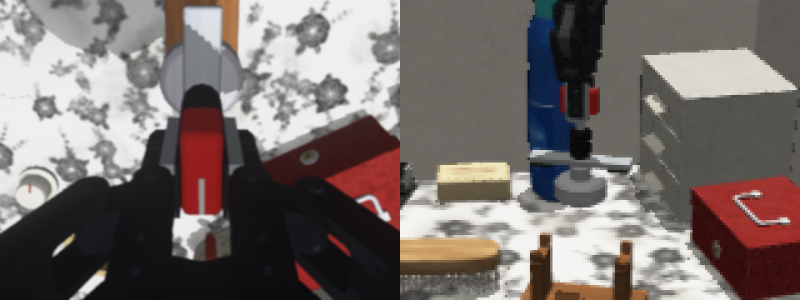

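The gauge is held squarely, hanging clear. In-hand wrist-camera bias is about +1 mm in tool y. Next stop is beside the housing for a second look at it.

```bash
python3 plan.py .613 -.251 .25 154.6 14 | sed -n '1,3p;14p'
```

```text
from [0.5287 0.2334 0.2246] 156.91 d [ 0.0843 -0.4844  0.0254] dyaw -2.31 F [-0.2  0.5 -4. ] tau [0.04 0.   0.01] gap 0.015 t 5.95 tilt deg [-0.09 -0.04]
[np.float64(-1.91), np.float64(-2.95), np.float64(-0.18), 0, 0, np.float64(0.16)]
[np.float64(-1.92), np.float64(-2.94), np.float64(-0.18), 0, 0, np.float64(0.16)]
[np.float64(-2.01), np.float64(-2.88), np.float64(-0.18), 0, 0, np.float64(0.16)]
```

Call:
{"method": "move_arm", "body": {"increments": [[[-0.9,-1.4,-0.3,0,0,0.3,-1],[-1.5,-2.2,-0.3,0,0,0.3,-1],[-1.9,-2.8,-0.3,0,0,0.3,-1],[-1.9,-2.8,-0.3,0,0,0.3,-1],[-1.9,-2.8,-0.3,0,0,0.3,-1],[-1.9,-2.8,-0.2,0,0,0.2,-1],[-1.9,-2.8,-0.2,0,0,0.2,-1],[-1.9,-2.8,-0.2,0,0,0.2,-1]]]}}

```text
time: 6.75
ee_pos: [0.571, -0.0112, 0.2464]
tcp_rot: [[-0.905, 0.426, -0.001], [0.426, 0.905, -0.0], [0.001, -0.001, -1.0]]
force: [1.0, -0.4, -3.6]
finger_gap: 0.0153
finger_force: 58.9
```

Call:
{"method": "move_arm", "body": {"increments": [[[-1.9,-2.8,-0.1,0,0,0.2,-1],[-1.9,-2.8,-0.1,0,0,0,-1],[-1.9,-2.8,-0.1,0,0,0,-1],[-1.9,-2.8,-0.1,0,0,0,-1],[-1.9,-2.8,0,0,0,0,-1],[-1.9,-2.8,0,0,0,0,-1],[-1.5,-2.2,0,0,0,0,-1],[-0.7,-1.2,0,0,0,0,-1]]]}}

```text
time: 7.55
ee_pos: [0.6071, -0.2526, 0.2496]
tcp_rot: [[-0.902, 0.431, -0.002], [0.431, 0.902, 0.0], [0.001, -0.001, -1.0]]
force: [-0.1, 0.1, -3.5]
finger_gap: 0.0152
finger_force: 58.8
```

```bash
cat > h2.py <<'E'
from hous import *
from look import *
r,d,P=snap(sys.argv[1]); s=arm.observe(); R=np.array(s["tcp_rot"]); 
P=P-R@np.array([.0005,.001,0])   # in-hand camera bias
T=(P-np.array(s["ee_pos"]))@R
P[(T[...,2]<.12)]=9  # the gauge itself
P[d==0]=9
np.savez("last.npz",P=P,r=r)
housing(r,d,P,np.array([.536,-.215]),"w")
z=P[...,2]; c=np.array([.536,-.215])
m=(np.hypot(P[...,0]-c[0],P[...,1]-c[1])<.06)&(z>.0495)&(z<.057)
# bore edge: inner boundary of deep pixels: circle fit to bore floor+top-face inner points
for zz in [(.0595,.067)]:
    k=P[(np.hypot(P[...,0]-c[0],P[...,1]-c[1])<.06)&(z>zz[0])&(z<zz[1])][:,:2]
    th=np.radians(154.6); 
    l=(k-c)@np.array([[np.cos(th),-np.sin(th)],[np.sin(th),np.cos(th)]])
    print("lugs n",len(l))
    for sx in(-1,1):
        for sy in(-1,1):
            q=l[(l[:,0]*sx>0)&(l[:,1]*sy>0)]
            if len(q)>10: print(sx,sy,len(q),"x",np.percentile(q[:,0],[2,98]).round(4),"y",np.percentile(q[:,1],[2,98]).round(4))
E
python3 h2.py w5; python3 plan.py .536 -.215 .2 154.6 6
```

```text
tcp [ 0.6072 -0.2505  0.2501] F [-0.9 -0.1 -4.1] t 7.7 tau [-0.14  0.02  0.01] gap 0.014982076672560988
w z hist [(np.float64(-0.002), 566), (np.float64(0.0), 7042), (np.float64(0.002), 1623), (np.float64(0.01), 247), (np.float64(0.012), 2239), (np.float64(0.014), 471), (np.float64(0.016), 51), (np.float64(0.018), 333), (np.float64(0.02), 1568), (np.float64(0.022), 2201), (np.float64(0.024), 76), (np.float64(0.026), 33), (np.float64(0.028), 31), (np.float64(0.03), 31), (np.float64(0.032), 24), (np.float64(0.034), 31), (np.float64(0.036), 28), (np.float64(0.038), 40), (np.float64(0.04), 28), (np.float64(0.042), 38), (np.float64(0.044), 32), (np.float64(0.046), 36), (np.float64(0.048), 62), (np.float64(0.05), 528), (np.float64(0.052), 3125), (np.float64(0.054), 740), (np.float64(0.056), 855), (np.float64(0.058), 89), (np.float64(0.06), 51), (np.float64(0.062), 111), (np.float64(0.064), 440), (np.float64(0.066), 64)]
enclosing [ 0.536  -0.2153] 0.0496
cork n 936 z [0.0558 0.0568 0.0578]
cork centres [[0.5698999762535095, -0.23109999299049377], [0.5016000270843506, -0.19869999587535858]]
[... 347 characters left out ...]
 [-0.0212 -0.0138]
1 1 184 x [0.0295 0.0449] y [0.0137 0.0205]
from [ 0.6072 -0.2505  0.2501] 154.53 d [-0.0712  0.0355 -0.0501] dyaw 0.07 F [-0.9 -0.1 -4.1] tau [-0.14  0.02  0.01] gap 0.015 t 7.7 tilt deg [-0.07  0.04]
[np.float64(1.33), np.float64(0.02), np.float64(0.83), 0, 0, np.float64(-0.01)]
[np.float64(1.33), np.float64(0.02), np.float64(0.83), 0, 0, np.float64(-0.01)]
[np.float64(1.33), np.float64(0.03), np.float64(0.83), 0, 0, np.float64(-0.01)]
[np.float64(1.33), np.float64(0.03), np.float64(0.83), 0, 0, np.float64(-0.01)]
[np.float64(1.33), np.float64(0.03), np.float64(0.83), 0, 0, np.float64(-0.01)]
[np.float64(1.33), np.float64(0.03), np.float64(0.83), 0, 0, np.float64(-0.01)]
```

View pics/w5.png

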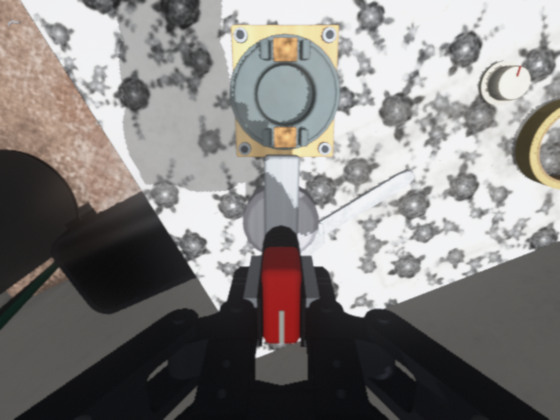

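The view shows the housing at (285,92), slot vertical in line with the held crossbar; lug positions are symmetric about (0.536, -0.215), yaw 154.6°.

Call:
{"method": "move_arm", "body": {"increments": [[[0.7,0,0.6,0,0,0,-1],[1.4,0,1.2,0,0,0,-1],[1.7,0.05,1.5,0,0,0,-1],[1.7,0.05,1.5,0,0,0,-1],[1.4,0.03,1.2,0,0,0,-1],[0.8,0.02,0.7,0,0,0,-1],[0.26,0,0.3,0,0,0,-1],[0,0,0,0,0,0,-1]]]}}

```text
time: 8.5
ee_pos: [0.5361, -0.2135, 0.1809]
tcp_rot: [[-0.904, 0.428, 0.0], [0.428, 0.904, 0.0], [-0.0, 0.0, -1.0]]
force: [0.2, -0.2, -4.3]
finger_gap: 0.0151
finger_force: 59.0
```

```bash
cat > st.py <<'E'
from h import *
import sys
# settled mean state over n camera periods
S=[]
for _ in range(int(sys.argv[1])): arm.read_camera("side"); S.append(arm.observe())
m=lambda k:np.mean([s[k] for s in S],0)
R=m("tcp_rot"); e=m("ee_pos"); g=np.array([.536,-.215,0])-e; print("tcp",e.round(4),"err to bore in tool cm",(R.T@(g*100))[:2].round(2),"yaw",np.degrees(np.arctan2(R[1,0],R[0,0])).round(2),"tilt",np.degrees(R[:2,2]).round(2),"F",m("force").round(2),"tau",m("wrist_torque").round(3),"gap",round(float(m("finger_gap")),4),"t",S[-1]["time"],"q6",round(S[-1]["q"][5],3))
E
python3 st.py 4
```

```text
tcp [ 0.5368 -0.2142  0.1813] err to bore in tool cm [ 0.05 -0.11] yaw 154.63 tilt [ 0.05 -0.01] F [-0.12  0.07 -3.34] tau [-0.02  -0.012 -0.016] gap 0.0149 t 8.7 q6 0.063
```

Call:
{"method": "move_arm", "body": {"increments": [[[0.05,-0.1,0.5,0,0,0,-1],[0,0,0.8,0,0,0,-1],[0,0,0.6,0,0,0,-1],[0,0,0.5,0,0,0,-1],[0,0,0.4,0,0,0,-1],[0,0,0.4,0,0,0,-1],[0,0,0.4,0,0,0,-1],[0,0,0,0,0,0,-1]]]}}

```text
time: 9.5
ee_pos: [0.5353, -0.215, 0.1442]
tcp_rot: [[-0.903, 0.429, -0.001], [0.429, 0.903, 0.0], [0.001, -0.0, -1.0]]
force: [-0.3, 0.2, -3.9]
finger_gap: 0.0151
finger_force: 59.0
```

```bash
python3 st.py 4
```

```text
tcp [ 0.5355 -0.2151  0.1449] err to bore in tool cm [-0.04  0.03] yaw 154.61 tilt [ 0.01 -0.  ] F [ 0.08 -0.   -3.92] tau [-0.003  0.015 -0.018] gap 0.0151 t 9.7 q6 0.061
```

Call:
{"method": "move_arm", "body": {"increments": [[[-0.03,0.02,0.4,0,0,0,-1],[0,0,0.4,0,0,0,-1],[0,0,0.3,0,0,0,-1],[0,0,0.3,0,0,0,-1],[0,0,0.2,0,0,0,-1],[0,0,0.2,0,0,0,-1],[0,0,0.1,0,0,0,-1],[0,0,0,0,0,0,-1]]]}}

```text
time: 10.5
ee_pos: [0.5358, -0.215, 0.1257]
tcp_rot: [[-0.903, 0.429, -0.0], [0.429, 0.903, 0.0], [0.0, 0.0, -1.0]]
force: [-0.5, -0.6, -2.9]
finger_gap: 0.0149
finger_force: 59.0
```

```bash
python3 st.py 4
```

```text
tcp [ 0.5359 -0.2151  0.1259] err to bore in tool cm [-0.01  0.01] yaw 154.61 tilt [ 0.01 -0.  ] F [-0.26 -0.08 -3.59] tau [-0.007 -0.017 -0.019] gap 0.0151 t 10.7 q6 0.062
```

Call:
{"method": "move_arm", "body": {"increments": [[[0,0,0.1,0,0,0,-1],[0,0,0.05,0,0,0,-1],[0,0,0.05,0,0,0,-1],[0,0,0.05,0,0,0,-1],[0,0,0.03,0,0,0,-1],[0,0,0.02,0,0,0,-1],[0,0,0,0,0,0,-1],[0,0,0,0,0,0,-1]]]}}

```text
time: 11.5
ee_pos: [0.5359, -0.215, 0.1228]
tcp_rot: [[-0.903, 0.429, 0.0], [0.429, 0.903, -0.0], [-0.0, -0.0, -1.0]]
force: [0.2, -0.3, -3.8]
finger_gap: 0.015
finger_force: 59.0
```

```bash
python3 st.py 3
```

```text
tcp [ 0.5359 -0.215   0.1228] err to bore in tool cm [-0.01  0.01] yaw 154.61 tilt [ 0. -0.] F [-0.44 -0.23 -3.33] tau [-0.028 -0.017  0.003] gap 0.015 t 11.65 q6 0.062
```

Call:
{"method": "move_arm", "body": {"increments": [[[0,0,0.04,0,0,0,-1],[0,0,0.04,0,0,0,-1],[0,0,0.03,0,0,0,-1],[0,0,0.02,0,0,0,-1],[0,0,0.02,0,0,0,-1],[0,0,0,0,0,0,-1],[0,0,0,0,0,0,-1],[0,0,0,0,0,0,-1]]]}}

```text
time: 12.45
ee_pos: [0.5359, -0.2151, 0.1216]
tcp_rot: [[-0.903, 0.429, 0.0], [0.429, 0.903, -0.0], [-0.0, 0.0, -1.0]]
force: [-2.4, 0.6, 1.6]
finger_gap: 0.015
finger_force: 59.5
```

```bash
python3 st.py 3
```

```text
tcp [ 0.5359 -0.2151  0.1215] err to bore in tool cm [-0.    0.01] yaw 154.61 tilt [ 0.02 -0.01] F [-1.04  0.45  1.56] tau [ 0.134  0.323 -0.026] gap 0.0151 t 12.6 q6 0.062
```

Call:
{"method": "move_arm", "body": {"increments": [[[0,0,0.02,0,0,0,-1],[0,0,0.02,0,0,0,-1],[0,0,0,0,0,0,-1],[0,0,0,0,0,0,-1],[0,0,0,0,0,0,-1],[0,0,0,0,0,0,-1],[0,0,0,0,0,0,-1],[0,0,0,0,0,0,-1]]]}}

```text
time: 13.4
ee_pos: [0.5359, -0.2151, 0.1215]
tcp_rot: [[-0.903, 0.429, 0.001], [0.429, 0.903, -0.0], [-0.001, 0.0, -1.0]]
force: [-2.8, 0.8, 4.7]
finger_gap: 0.0152
finger_force: 60.2
```

```bash
python3 st.py 3
```

```text
tcp [ 0.5359 -0.2151  0.1215] err to bore in tool cm [0.01 0.01] yaw 154.61 tilt [ 0.04 -0.01] F [-3.13  0.92  5.29] tau [0.231 0.598 0.01 ] gap 0.0152 t 13.55 q6 0.062
```

Call:
{"method": "move_arm", "body": {"increments": [[[0.03,0,0,0,0,0,-1],[0.03,0,0,0,0,0,-1],[0,0,0,0,0,0,-1],[0,0,0,0,0,0,-1],[0,0,0,0,0,0,-1],[0,0,0,0,0,0,-1],[0,0,0,0,0,0,-1],[0,0,0,0,0,0,-1]]]}}

```text
time: 14.35
ee_pos: [0.5358, -0.215, 0.1215]
tcp_rot: [[-0.903, 0.429, 0.001], [0.429, 0.903, -0.001], [-0.002, 0.0, -1.0]]
force: [-0.0, -0.3, 5.6]
finger_gap: 0.0152
finger_force: 60.2
```

```bash
python3 st.py 3
```

```text
tcp [ 0.5358 -0.215   0.1215] err to bore in tool cm [0.   0.01] yaw 154.6 tilt [ 0.09 -0.04] F [-0.25 -0.13  5.19] tau [ 0.001  0.07  -0.021] gap 0.0151 t 14.5 q6 0.062
```

Call:
{"method": "move_arm", "body": {"increments": [[[0.01,0,0.02,0,0,0,-1],[0.01,0,0.02,0,0,0,-1],[0.01,0,0.01,0,0,0,-1],[0,0,0,0,0,0,-1],[0,0,0,0,0,0,-1],[0,0,0,0,0,0,-1],[0,0,0,0,0,0,-1],[0,0,0,0,0,0,-1]]]}}

```text
time: 15.3
ee_pos: [0.5358, -0.215, 0.1215]
tcp_rot: [[-0.903, 0.429, 0.002], [0.429, 0.903, -0.001], [-0.003, 0.0, -1.0]]
force: [-0.3, -0.6, 8.1]
finger_gap: 0.015
finger_force: 60.6
```

```bash
python3 st.py 3
```

```text
tcp [ 0.5358 -0.215   0.1215] err to bore in tool cm [0.01 0.01] yaw 154.6 tilt [ 0.13 -0.06] F [ 0.49 -0.44  8.13] tau [-0.019  0.029  0.005] gap 0.015 t 15.45 q6 0.062
```

Call:
{"method": "move_arm", "body": {"increments": [[[0,0,0.02,0,0,-4,-1],[0,0,0,0,0,-8,-1],[0,0,0,0,0,-8,-1],[0,0,0,0,0,-8,-1],[0,0,0,0,0,-8,-1],[0,0,0,0,0,-8,-1],[0,0,0,0,0,-8,-1],[0,0,0,0,0,-6,-1]]]}}

```text
time: 16.25
ee_pos: [0.5359, -0.2153, 0.1215]
tcp_rot: [[-0.84, -0.543, 0.003], [-0.543, 0.84, -0.002], [-0.001, -0.003, -1.0]]
force: [-0.1, -1.8, 9.7]
finger_gap: 0.0151
finger_force: 60.8
```

```bash
python3 st.py 3
```

```text
tcp [ 0.5359 -0.2153  0.1215] err to bore in tool cm [-0.01  0.05] yaw -147.1 tilt [ 0.15 -0.09] F [ 0.34 -1.89  8.98] tau [-0.336  0.091  0.101] gap 0.0152 t 16.4 q6 -0.952
```

Call:
{"method": "move_arm", "body": {"increments": [[[0,0,0,0,0,0,-1],[0,0,0,0,0,0,-1],[0,0,0,0,0,0,-1],[0,0,0,0,0,0,-1],[0,0,0,0,0,0,-1],[0,0,0,0,0,0,-1],[0,0,0,0,0,0,-1],[0,0,0,0,0,0,-1]]]}}

```text
time: 17.2
ee_pos: [0.5359, -0.2153, 0.1215]
tcp_rot: [[-0.842, -0.539, 0.003], [-0.539, 0.842, -0.002], [-0.001, -0.003, -1.0]]
force: [0.9, -1.4, 9.1]
finger_gap: 0.0152
finger_force: 60.9
```

Call:
{"method": "move_arm", "body": {"increments": [[[0,0,0,0,0,5,-1],[0,0,0,0,0,8,-1],[0,0,0,0,0,8,-1],[0,0,0,0,0,8,-1],[0,0,0,0,0,8,-1],[0,0,0,0,0,8,-1],[0,0,0,0,0,7,-1],[0,0,0,0,0,2,-1]]]}}

```text
time: 18.0
ee_pos: [0.5358, -0.215, 0.1215]
tcp_rot: [[-0.929, 0.369, 0.002], [0.369, 0.929, -0.001], [-0.003, -0.0, -1.0]]
force: [-0.7, -1.1, 9.7]
finger_gap: 0.015
finger_force: 60.9
```

```bash
cat > bar.py <<'E'
from look import *
# bar yaw and centre in the tool frame, from its edges (wrist camera)
r,d,Q=snap(sys.argv[1]); s=arm.observe(); R=np.array(s["tcp_rot"]); T=(Q-np.array(s["ee_pos"]))@R
hsv=cv2.cvtColor(r,cv2.COLOR_RGB2HSV)
k=T[(T[...,2]>.049)&(T[...,2]<.058)&(abs(T[...,0])<.06)&(abs(T[...,1])<.015)&(hsv[...,1]<60)&(d>0)]
X=[];Y=[]
for a in np.arange(.012,.047,.003):
    q=k[(k[:,0]>a)&(k[:,0]<a+.003),1]
    if len(q)>20: X.append(a+.0015); Y.append((q.min()+q.max())/2)
p=np.polyfit(X,Y,1); print("bar rel tool: yaw(world sense) deg",round(-np.degrees(p[0]),2),"y0 mm",round(p[1]*1000,2),"xmax mm",round(np.percentile(k[:,0],99.5)*1000,2),len(X),"z",np.median(k[:,2]).round(4))
E
python3 st.py 1; python3 bar.py w6
```

```text
tcp [ 0.5358 -0.215   0.1214] err to bore in tool cm [0.01 0.01] yaw 158.36 tilt [ 0.14 -0.06] F [-0.2   0.54  9.66] tau [-0.029  0.123 -0.003] gap 0.0151 t 18.05 q6 -0.004
tcp [ 0.5358 -0.215   0.1215] F [-0.7 -0.3  9.4] t 18.2 tau [-0.04  0.16 -0.11] gap 0.015137142231095963
bar rel tool: yaw(world sense) deg 6.32 y0 mm 4.16 xmax mm 50.39 12 z 0.0547
```

```bash
python3 - <<'E'
from h import *
n=np.load("w6.npz"); s=arm.observe(); i=arm.camera_info("wrist"); i["extrinsics"]=n["E"]; R=np.array(s["tcp_rot"])
T=(pts("wrist",n["d"],i)-np.array(s["ee_pos"]))@R; r=n["r"]
hsv=cv2.cvtColor(r,cv2.COLOR_RGB2HSV)
m=(T[...,2]>.045)&(T[...,2]<.0575)&(abs(T[...,0])<.06)&(abs(T[...,1])<.03)&(hsv[...,1]<60)&(n["d"]>0); k=T[m]
for a in np.arange(.012,.052,.005):
    q=k[(k[:,0]>a)&(k[:,0]<a+.005)]; print(round(a,3),len(q),np.percentile(q[:,1],[1,5,50,95,99]).round(4),np.percentile(q[:,2],[5,50,95]).round(4))
c=r[60:330,180:400].copy(); cv2.imwrite("pics/c6.png",cv2.resize(c,(660,600)[::1],interpolation=3)[...,::-1])
E
```

```text
0.012 268 [-0.0078 -0.0072  0.0021  0.0108  0.0115] [0.0536 0.0546 0.0557]
0.017 280 [-0.0078 -0.0071  0.0021  0.0109  0.012 ] [0.0535 0.0546 0.0558]
0.022 282 [-0.0071 -0.0065  0.0026  0.0113  0.0124] [0.0536 0.0546 0.0557]
0.027 361 [-0.0139 -0.0065  0.0043  0.022   0.0233] [0.0537 0.0548 0.0568]
0.032 499 [-0.0172 -0.0155  0.0032  0.0229  0.0242] [0.0538 0.0552 0.0569]
0.037 513 [-0.0171 -0.0157  0.0037  0.0231  0.0246] [0.0537 0.0552 0.057 ]
0.042 467 [-0.0165 -0.0153  0.0026  0.021   0.0239] [0.0535 0.0549 0.057 ]
0.047 238 [-0.0052 -0.0046  0.0031  0.0125  0.0136] [0.0536 0.055  0.057 ]
```

View pics/c6.png

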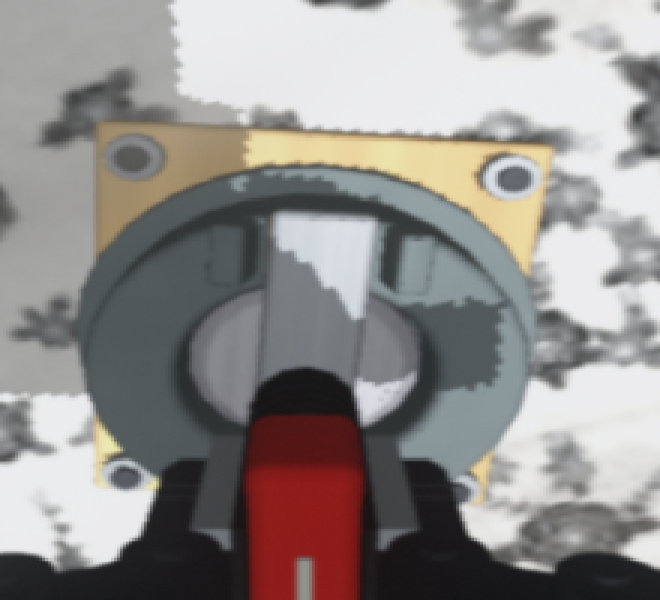

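The crossbar lies centred between the lugs (315,280) at 3.8° less yaw than the tool, so the lock is about +0.066. I turn 4.5° more for snug.

Call:
{"method": "move_arm", "body": {"increments": [[[0,0,0,0,0,1.5,-1],[0,0,0,0,0,1.5,-1],[0,0,0,0,0,1,-1],[0,0,0,0,0,0.5,-1],[0,0,0,0,0,0,-1],[0,0,0,0,0,0,-1],[0,0,0,0,0,0,-1],[0,0,0,0,0,0,-1]]]}}

```text
time: 19.0
ee_pos: [0.5358, -0.215, 0.1215]
tcp_rot: [[-0.9, 0.437, 0.003], [0.437, 0.9, -0.001], [-0.003, 0.0, -1.0]]
force: [-1.3, -0.2, 9.8]
finger_gap: 0.0148
finger_force: 60.9
```

```bash
python3 st.py 3
```

```text
tcp [ 0.5358 -0.215   0.1215] err to bore in tool cm [0.02 0.01] yaw 154.11 tilt [ 0.14 -0.06] F [-0.63  0.37  9.21] tau [-0.     0.134  0.053] gap 0.015 t 19.15 q6 0.07
```

Call:
{"method": "move_arm", "body": {"increments": [[[-0.03,0,-0.03,0,0,0,-1],[-0.03,0,-0.04,0,0,0,-1],[-0.03,0,-0.05,0,0,0,-1],[0,0,-0.08,0,0,0,-1],[0,0,-0.1,0,0,0,-1],[0,0,-0.1,0,0,0,-1],[0,0,-0.1,0,0,0,-1],[0,0,0,0,0,0,-1]]]}}

```text
time: 19.95
ee_pos: [0.5358, -0.215, 0.125]
tcp_rot: [[-0.9, 0.437, -0.0], [0.437, 0.9, 0.0], [0.0, -0.0, -1.0]]
force: [0.3, -0.5, -4.6]
finger_gap: 0.0148
finger_force: 58.9
```

```bash
python3 st.py 3
```

```text
tcp [ 0.5358 -0.215   0.125 ] err to bore in tool cm [-0.02  0.01] yaw 154.11 tilt [-0.02  0.01] F [ 0.67 -0.16 -4.58] tau [-0.055 -0.118  0.006] gap 0.0151 t 20.1 q6 0.07
```

Light plunger drag (under 1 N), so it comes out freely. I draw it up.

Call:
{"method": "move_arm", "body": {"increments": [[[0,0,-0.3,0,0,0,-1],[0,0,-0.4,0,0,0,-1],[0,0,-0.5,0,0,0,-1],[0,0,-0.5,0,0,0,-1],[0,0,-0.5,0,0,0,-1],[0,0,-0.6,0,0,0,-1],[0,0,-0.8,0,0,0,-1],[0,0,-1,0,0,0,-1]]]}}

```text
time: 20.9
ee_pos: [0.5357, -0.215, 0.1718]
tcp_rot: [[-0.9, 0.437, -0.0], [0.437, 0.9, 0.0], [0.0, -0.0, -1.0]]
force: [0.4, -0.0, -3.9]
finger_gap: 0.0153
finger_force: 59.0
```

Call:
{"method": "move_arm", "body": {"increments": [[[0,0,-1.3,0,0,0,-1],[0,0,-1.5,0,0,0,-1],[0,0,-1.5,0,0,0,-1],[0,0,-1.2,0,0,0,-1],[0,0,-0.6,0,0,0,-1],[0,0,-0.2,0,0,0,-1],[0,0,0,0,0,0,-1],[0,0,0,0,0,0,-1]]]}}

```text
time: 21.7
ee_pos: [0.5357, -0.2149, 0.2335]
tcp_rot: [[-0.9, 0.437, -0.001], [0.437, 0.9, 0.0], [0.001, -0.0, -1.0]]
force: [0.1, -0.8, -4.4]
finger_gap: 0.015
finger_force: 59.0
```

```bash
python3 st.py 2; python3 bar.py w7; python3 plan.py 0.5290 0.2335 0.23 157.1 16|sed -n '1,2p;17p'
python3 - <<'E'
from h import *
s,_=arm.read_camera("side"); r=cv2.imread("pics/w7.png")
p=px("side",[.536,-.215,.14]).astype(int); print(p)
a=s[p[1]-75:p[1]+75,p[0]-100:p[0]+100]
cv2.imwrite("pics/c7.png",np.hstack([cv2.resize(a,(400,300),interpolation=3)[...,::-1],cv2.resize(r[60:330,100:460],(400,300))]))
E
```

```text
tcp [ 0.5356 -0.215   0.2334] err to bore in tool cm [-0.06  0.01] yaw 154.11 tilt [-0.06  0.02] F [ 0.45 -0.29 -3.95] tau [-0.001 -0.026  0.008] gap 0.0149 t 21.8 q6 0.07
tcp [ 0.5358 -0.215   0.2338] F [ 0.4 -0.3 -4.3] t 21.95 tau [-0.   -0.   -0.01] gap 0.015172991033099038
bar rel tool: yaw(world sense) deg -0.17 y0 mm 0.62 xmax mm 50.39 12 z 0.0549
from [ 0.5358 -0.215   0.2338] 154.1 d [-0.0068  0.4485 -0.0038] dyaw 3.0 F [ 0.4 -0.3 -4.3] tau [-0.   -0.   -0.01] gap 0.0152 t 21.95 tilt deg [-0.03  0.01]
[np.float64(1.26), np.float64(2.5), np.float64(0.02), 0, 0, np.float64(-0.19)]
[np.float64(1.14), np.float64(2.56), np.float64(0.02), 0, 0, np.float64(-0.19)]
[324 260]
```

View pics/c7.png

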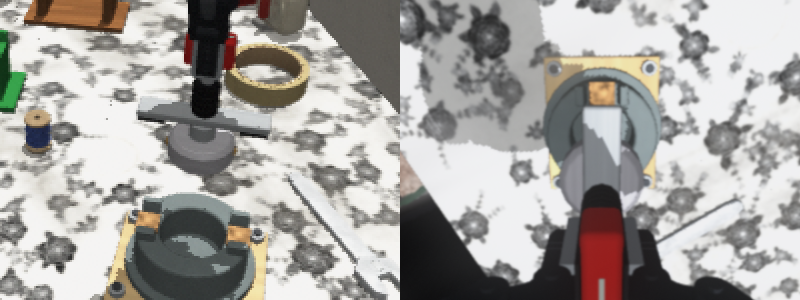

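The pictures show brass plunger tips out on both sides of the head, (168,145) and (235,150), and the bar aligned with the knob (lock about 0). I carry it back.

Call:
{"method": "move_arm", "body": {"increments": [[[0.7,1.4,0,0,0,-0.2,-1],[1.1,2.2,0,0,0,-0.2,-1],[1.35,2.75,0,0,0,-0.2,-1],[1.35,2.75,0,0,0,-0.2,-1],[1.35,2.75,0,0,0,-0.2,-1],[1.35,2.75,0,0,0,-0.2,-1],[1.3,2.8,0,0,0,-0.2,-1],[1.3,2.8,0,0,0,-0.2,-1]]]}}

```text
time: 22.8
ee_pos: [0.5325, 0.0113, 0.2343]
tcp_rot: [[-0.912, 0.411, 0.0], [0.411, 0.912, 0.0], [-0.0, 0.0, -1.0]]
force: [0.4, -0.0, -2.6]
finger_gap: 0.0154
finger_force: 59.0
```

Call:
{"method": "move_arm", "body": {"increments": [[[1.3,2.8,0,0,0,-0.2,-1],[1.3,2.8,0,0,0,-0.2,-1],[1.3,2.8,0,0,0,-0.2,-1],[1.3,2.8,0,0,0,-0.2,-1],[1.3,2.8,0,0,0,-0.2,-1],[1.2,2.8,0,0,0,-0.2,-1],[1.0,2.2,0,0,0,-0.2,-1],[0.5,1.2,0,0,0,0,-1]]]}}

```text
time: 23.6
ee_pos: [0.5291, 0.2336, 0.234]
tcp_rot: [[-0.922, 0.387, -0.0], [0.387, 0.922, 0.0], [0.0, 0.0, -1.0]]
force: [0.1, 0.2, -2.8]
finger_gap: 0.015
finger_force: 59.1
```

```bash
python3 st.py 3; python3 plan.py 0.5290 0.2335 0.14 157.1 1
```

```text
tcp [0.5293 0.2331 0.2339] err to bore in tool cm [-17.98 -41.05] yaw 157.21 tilt [-0.02  0.01] F [-0.63  0.14 -3.78] tau [-0.034  0.11   0.006] gap 0.0151 t 23.75 q6 0.811
from [0.5294 0.2319 0.234 ] 157.18 d [-0.0004  0.0016 -0.094 ] dyaw -0.08 F [-0.4  0.6 -3.4] tau [0.11 0.01 0.03] gap 0.0149 t 23.75 tilt deg [-0.02 -0.02]
[np.float64(0.1), np.float64(0.13), np.float64(9.4), 0, 0, np.float64(0.08)]
```

Call:
{"method": "move_arm", "body": {"increments": [[[0.03,0.03,1.2,0,0,0,-1],[0,0,2,0,0,0,-1],[0,0,2,0,0,0,-1],[0,0,1.6,0,0,0,-1],[0,0,1.2,0,0,0,-1],[0,0,0.9,0,0,0,-1],[0,0,0.6,0,0,0,-1],[0,0,0.4,0,0,0,-1]]]}}

```text
time: 24.55
ee_pos: [0.5297, 0.2316, 0.135]
tcp_rot: [[-0.921, 0.389, 0.0], [0.389, 0.921, 0.0], [-0.0, 0.0, -1.0]]
force: [-0.9, 0.4, -3.2]
finger_gap: 0.0149
finger_force: 59.2
```

```bash
python3 st.py 3
```

```text
tcp [0.5296 0.2317 0.135 ] err to bore in tool cm [-17.97 -40.9 ] yaw 157.1 tilt [-0. -0.] F [ 0.39  0.23 -3.23] tau [-0.028  0.041  0.021] gap 0.015 t 24.7 q6 0.812
```

Call:
{"method": "move_arm", "body": {"increments": [[[0.06,0.07,0.1,0,0,0,-1],[0.05,0.07,0.2,0,0,0,-1],[0,0,0.2,0,0,0,-1],[0,0,0.15,0,0,0,-1],[0,0,0.1,0,0,0,-1],[0,0,0.06,0,0,0,-1],[0,0,0.04,0,0,0,-1],[0,0,0,0,0,0,-1]]]}}

```text
time: 25.5
ee_pos: [0.5291, 0.2335, 0.1266]
tcp_rot: [[-0.921, 0.389, -0.0], [0.389, 0.921, -0.0], [0.0, -0.0, -1.0]]
force: [0.1, -0.2, -3.3]
finger_gap: 0.0151
finger_force: 59.1
```

```bash
python3 st.py 3
```

```text
tcp [0.5291 0.2335 0.1267] err to bore in tool cm [-18.08 -41.05] yaw 157.11 tilt [0. 0.] F [-0.22  0.58 -4.12] tau [-0.008  0.015 -0.02 ] gap 0.0151 t 25.65 q6 0.815
```

Call:
{"method": "move_arm", "body": {"increments": [[[0,0,0.03,0,0,0,-1],[0,0,0.03,0,0,0,-1],[0,0,0.02,0,0,0,-1],[0,0,0.02,0,0,0,-1],[0,0,0,0,0,0,-1],[0,0,0,0,0,0,-1],[0,0,0,0,0,0,-1],[0,0,0,0,0,0,-1]]]}}

```text
time: 26.45
ee_pos: [0.5292, 0.2336, 0.126]
tcp_rot: [[-0.921, 0.389, 0.0], [0.389, 0.921, 0.0], [-0.0, 0.0, -1.0]]
force: [-1.7, -0.4, 1.3]
finger_gap: 0.0152
finger_force: 59.9
```

```bash
python3 st.py 3
```

```text
tcp [0.5291 0.2336 0.126 ] err to bore in tool cm [-18.08 -41.06] yaw 157.11 tilt [0.02 0.01] F [-1.84 -0.29  1.93] tau [-0.058  0.348 -0.023] gap 0.0152 t 26.6 q6 0.815
```

Call:
{"method": "move_arm", "body": {"increments": [[[0.02,0,-0.02,0,0,0,-1],[0,0,-0.01,0,0,0,-1],[0,0,0,0,0,0,-0.6],[0,0,0,0,0,0,-0.5],[0,0,0,0,0,0,-0.3],[0,0,0,0,0,0,0],[0,0,0,0,0,0,0.5],[0,0,0,0,0,0,0.8]]]}}

```text
time: 27.4
ee_pos: [0.529, 0.2336, 0.126]
tcp_rot: [[-0.921, 0.389, 0.0], [0.389, 0.921, -0.0], [-0.0, 0.0, -1.0]]
force: [0.9, -0.8, 0.3]
finger_gap: 0.0704
finger_force: 0.0
```

Call:
{"method": "move_arm", "body": {"increments": [[[0,0,0,0,0,0,1],[0,0,-0.5,0,0,0,1],[0,0,-1,0,0,0,1],[0,0,-2,0,0,0,1],[0,0,-2.5,0,0,0,1],[-0.8,0,-2.5,0,0,0,1],[-1.5,0,-2.5,0,0,0,1],[-0.5,0,-1,0,0,0,1]]]}}

```text
time: 28.2
ee_pos: [0.556, 0.2225, 0.2496]
tcp_rot: [[-0.921, 0.389, 0.004], [0.389, 0.921, 0.001], [-0.003, 0.003, -1.0]]
force: [0.0, -0.5, 0.1]
finger_gap: 0.0852
finger_force: 0.0
```

```bash
python3 st.py 2; python3 gau.py w8; python3 - <<'E'
from h import *
s,_=arm.read_camera("side"); r=cv2.imread("pics/w8.png")
cv2.imwrite("pics/c8.png",np.hstack([cv2.resize(s[110:230,180:340],(400,300),interpolation=3)[...,::-1],cv2.resize(r[30:300,100:460],(400,300))]))
E
```

```text
tcp [0.556  0.2225 0.2493] err to bore in tool cm [-15.12 -41.15] yaw 157.07 tilt [0.23 0.08] F [-0.42 -0.29  0.34] tau [-0.037 -0.025 -0.039] gap 0.0855 t 28.3 q6 0.781
tcp [0.5544 0.2227 0.2454] F [-0.4 -0.1 -0.4] t 28.45 tau [ 0.    0.05 -0.01] gap 0.08528236267407574
knob top 1004 z 0.1388 [[0.5298, 0.2429], [0.0379, 0.0348], 77.3017] mean [0.5269 0.2354 0.1409]
bar 1306 z 0.0712 [[0.5292, 0.2357], [0.0488, 0.099], 65.7303] mean [0.5141 0.2403 0.0711]
base 2956 z 0.0092 [[0.5291, 0.2344], [0.0695, 0.1283], 67.1816] mean [0.5114 0.2413 0.0092]
horns 578 z 0.0715 [[0.5285, 0.235], [0.0489, 0.0967], 66.9496] mean [0.5238 0.2382 0.0709]
```

View pics/c8.png

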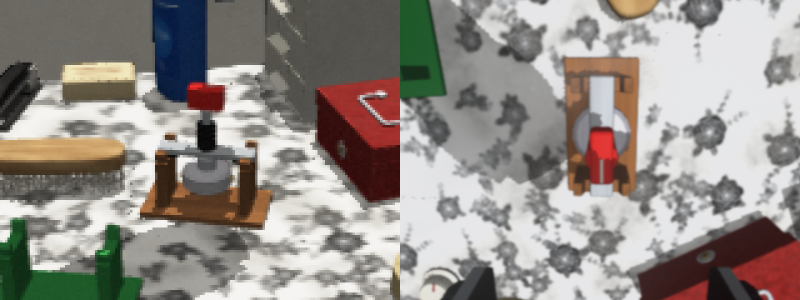

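The gauge hangs upright in both notches of the wooden cradle, with the knob at (205,97) in the side crop and still in line with the bar. The arm is clear of it.

```bash
python3 -c "
from cell import arm
print(arm.hand_in())"
```

```text
the job is handed in; nothing more can be done
None
```

The bore was gauged with about 12–13 N on the gasket and the knob loosened about a radian. It was then retightened to roughly zero on the lock joint, the gauge is hanging upright in the wooden cradle with the plungers locked out, and the job is handed in at about 28.5 s.

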